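Turn the stack-nest bin and stack the caddy on it

ROBOT

A 6-joint arm with a two-finger parallel gripper is mounted at the origin on a cart in front of the work surface, level with it; the furniture and walls round the work are solid. World frame = base frame: x ahead of the robot, y to its left, z up, the work surface at z = 0. Lengths are in m, angles in rad, forces in N, time in s.
With the tool pointing down it reaches from about 0.25 to 0.775 m from the base axis. Payload 4 kg.
Tool frame: the origin (TCP) lies at the very end of the fingers, on their centre line; the grasp point (between the pads) lies 19 mm behind it; z points along the fingers, y is the line along which they close (so a half turn about z gives the same grasp; the last joint's range is limited). The gripper opens to 94 mm and grips with 3 to 60 N. Pads are 16 mm wide; open, the fingers measure 119 mm over their backs; the gripper's body (75 mm by 177 mm) begins 78 mm behind the grasp point.
Start: joints at [-1.206, 0.087, 1.371, -0, 1.684, -0.103], TCP at [0.248, -0.491, 0.169] pointing down, gripper open.
Joint ranges: [-3.1, 3.1], [-0.76, 2.03], [0.27, 2.55], [-1.08, 4.22], [0.17, 2.65], [-2.57, 2.57]. Speed limits (rad/s): [2.79, 2.79, 3.14, 3.14, 3.14, 3.14].

INTERFACE

Orientations are given as [roll, pitch, yaw] about the fixed x, y, z axes, in that order (R = Rz(yaw) Ry(pitch) Rx(roll)).
In Python, from bench import robot, snapshot, finder gives the robot as it stands.
- The arm moves only by the tool drive_tool, never from a script. Its argument "deltas" is text: rows parted by semicolons, each of 7 numbers parted by spaces: the shift along the tool's x, y, z each as a share of 100 mm, from -1 to 1, then the turn, a rotation vector about the tool's x, y, z each as a share of 90 degrees, from -1 to 1, then the finger opening in mm, from 0 to 94. In form: tx ty tz rx ry rz gripper; .... A call has 1 to 5 rows; each row is the pose to reach, as a shift and turn from the pose commanded when the call began, along the tool's axes at that moment; what a row does not reach only later rows make up. A row lasts 1/10 s, in which the tool goes at most 50 mm and 8.59 degrees, less where a joint would pass 70% of its speed; a pose out of reach is approached as far as the arm can. A call with a number of a shift or a turn outside -1 to 1 is refused whole. A call with a gripper value outside its range is refused whole. The fingers move at their own pace and stop on an object; the grip force is fixed at half the most. Time passes only in rows, so rows that repeat a pose let the fingers close. It gives the time, the measured TCP pose, the force, the opening and the grip force at its end, in the units of the state.
- robot.get_obs(): the state, without advancing time (a new reading comes with each control period).
- snapshot(name): name is "scene" or "side" or "wrist"; returns a dict with "img" (400x640x3 uint8, red, green, blue), "fx", "fy", "cx", "cy" (pixels), "T" (4x4, takes a point from camera to world coordinates); the wrist camera has in their place "hand_eye" (4x4, takes a point from camera to tool coordinates, whose origin is the TCP and whose axes are the flange's). Camera axes: x right, y up, looking along -z (the intrinsics and any distortion apply to the point x, -y, -z); pixel columns grow to the right and rows downward; lengths in m; the calibration is good to about 2 mm. A picture is of the moment at which its call begins: read the wrist's pose just before it. There is no depth.
- robot.close_job(): hands the job in; it is judged then, once.
Trained networks look in the newest picture that a camera, given by its name, has taken for a name from the list of things; names that differ only in an ending like _2 or _b are one class to them, and where a whole thing is asked for, a point or a joint stands for the part that bears it (a point fixed in the world has none). Each returns a list of dicts, best first, with "confidence" (0 to 1); they miss things now and then, are a little off and sometimes report something else, mostly with a low value. They report only what shows in the picture. A call takes as long as a camera call.
- finder.look_for(camera, thing): "xy" ([column, row] in pixels, amid what is visible of it).
- finder.masks_of(camera, thing): "region" (400x640 bool, what is visible of it) and "xy" ([column, row] in pixels, amid what is visible of it).
- finder.landmark_of(camera, thing): "xy" ([column, row] in pixels: a listed point, or the origin of a listed thing).
The state is a dict: "time": time; "joint_positions": joint angles; "qvel": joint speeds; "joint_torque": joint torques, N m; "tool_pos": TCP position; "ee_rot": TCP orientation; "wrist_force": force on the tool from outside, world axes, zero at the start; "wrist_torque": the same for the moment, N m; "width": finger opening in m; "finger_force": force on a finger pad.
Only numpy, scipy, OpenCV 4.12 (cv2) and the standard library are available. Lean on these libraries where they do the work, as an engineer would, in place of code of your own. Each camera call takes 0.05 s, during which the arm holds its last target. There are 200 camera calls.

TASK

Stack the empty handled caddy on top of the filled bin that stands on the turntable, so that it sits level on the bin's ledges instead of nesting down onto the things inside: the two blue ends must be at opposite ends. Turn the turntable as needed so that at the end the caddy's blue end points the same way as the yellow pointer on the turntable's foot (the bin's blue end is then on the far side from the pointer). Leave the jars and the mug standing where they are.

Things in the scene. Friction and masses are not known exactly. Their poses are not given: they have to be found in the camera images.
- turntable: Fixed foot of a turntable: black disc, 200 mm across, 9 mm high, immovable; origin at the centre of its underside, on the turning axis, z up. A yellow pointer tab (7 mm high, 22 mm wide) sticks out of it along its -x axis, to 150 mm from the axis; it does not turn.
- bin (a joint): Angle of the platter (light wood, 236 mm across, top at z = 22 mm) with the bin fixed on it, rad, counter-clockwise from above, no stops. 0: the bin's blue end points along the yellow pointer; +-3.14: away from it. Starts within +-1.7. Light friction (0.12 N m), stays where left. Can be turned by a fingertip pushing the bin's walls from inside, near an end.
- bin_seat (a point): Point on the turning axis at z = 90 mm, level with the four ledges in the bin; turns with the bin, x axis along the bin away from its blue end, z up. Each long wall has two inward recesses, 20 mm wide, at x = +62 and -28 mm; their flat tops are the ledges, 12 mm below the rim, reaching inward to y = +-48 mm.
- bin_blue_end (a point): Middle of the bin's blue end, 100 mm from the axis, z = 99 mm. The bin: pale grey-green open stack-nest tote, one end blue, 205 x 141 mm over the rim (192 x 127 mm inside), 184 x 120 mm at its foot, walls 3.5 mm, rim at z = 102 mm. Fixed inside on its floor (z = 25 mm): a white round box, 90 mm across, 32 mm high, near the middle, a tea light 15 mm high near each end; empty above z = 60 mm.
- caddy: Loose empty caddy, 0.19 to 0.35 kg, a tote like the bin with one blue end (-x): 202 x 138 mm over the rim, 184 x 120 mm at its foot, 62 mm high to the rim; origin at the centre of its underside, z up. Blue over blue it slides down into the bin; turned half round it rests with its underside on the bin's ledges, origin at bin_seat, with about 3 mm of play inside the rim.
- caddy_blue_end (a point): Middle of the caddy's blue end at the rim, 97 mm along -x from the caddy's origin, 57 mm above its underside.
- caddy_handle (a point): Middle of the caddy's handle: a straight grey bar along the caddy's x axis, 112 mm long, 14 mm wide (y), 18 mm high, centred 91 mm above the caddy's underside, its underside 20 mm above the rim, on two posts at x = +-50 mm. Free on both sides for gripping across it from above.
- jar_green: Bystander: large jar with the green lid, loose, 85 mm across, 123 mm high; origin at the centre of its underside. Not to be moved or tipped.
- mug_cream: Bystander: cream mug, loose, 92 mm across, 95 mm high, with a handle; origin at the centre of its underside. Not to be moved or tipped.
- spice_jar_1: Bystander: small spice jar with the dark lid, loose, 41 mm across, 105 mm high; origin at the centre of its underside. Not to be moved or tipped.

How it is judged:
By the outcome, as a careful person would: the job done as asked, in the order asked, and still so for the second after the job is handed in, with the robot touching nothing.
It also fails if it takes over 59 s, if anything falls off the work surface, if the arm or the gripper's body presses on something with over 40 N, if the wrist force passes 120 N, or if a joint passes its speed limit or range.

## Working session

There is one attempt and no reset: what is moved stays moved. The work goes in short steps, Python scripts to look and compute and a tool call to move; the robot and the scene stay as the last step left them, time stands still between calls to the robot, and variables do not carry over. Pictures are saved under pics/ and viewed, at most 10 in all, crops included, and the job is handed in when it is done.

Besides the shell and the picture viewer there is one more tool, called after "Emit:" by a JSON object that holds its "api" and its "payload", one argument or row to a line. drive_tool: Moves the arm, as the interface text tells. Shift numbers are shares of 100 mm and turn numbers shares of 90 degrees, none past 1 either way. Its arguments: {"type":"object","properties":{"deltas":{"type":"string"}},"required":["deltas"]}

```bash
mkdir -p pics
cat > h.py <<'E'
import numpy as np, cv2
from bench import robot, snapshot, finder
from scipy.spatial.transform import Rotation as R
def toolT():
    o=robot.get_obs(); T=np.eye(4); T[:3,:3]=R.from_euler('xyz',o['ee_rot']).as_matrix(); T[:3,3]=o['tool_pos']; return T
def snap(n):
    tT=toolT(); s=snapshot(n)
    if n=='wrist': s['T']=tT@s['hand_eye']
    return s
def ray(s,uv):
    K=np.array([[s['fx'],0,s['cx']],[0,s['fy'],s['cy']],[0,0,1.]])
    d=s.get('dist'); d=None if d is None else np.array(d,float)
    p=cv2.undistortPoints(np.array([[uv]],float),K,d)[0,0]
    v=s['T'][:3,:3]@np.array([p[0],-p[1],-1]); return s['T'][:3,3],v
def atz(s,uv,z):
    o,v=ray(s,uv); return o+v*(z-o[2])/v[2]
def proj(s,P):
    q=np.linalg.inv(s['T'])@np.r_[P,1]; return np.array([s['cx']+s['fx']*q[0]/-q[2], s['cy']-s['fy']*q[1]/-q[2]])
def save(s,n): cv2.imwrite(f'pics/{n}.png',s['img'][:,:,::-1])
Z=dict(turntable=0,bin_seat=.09,bin_blue_end=.099,caddy=0,caddy_blue_end=.057,caddy_handle=.091,jar_green=0,mug_cream=0,spice_jar_1=0)
def marks(n,s,things):
    for t in things:
        for r in finder.landmark_of(n,t)[:2]:
            print(n,t,round(r['confidence'],2),np.round(r['xy']),np.round(atz(s,r['xy'],Z[t]),3))
E
python3 - <<'E'
from h import *
o=robot.get_obs(); print({k:np.round(v,3) for k,v in o.items()})
for n in ['scene','side']:
    s=snap(n); save(s,n+'0'); print([k for k in s]); marks(n,s,Z)
E
```

```text
{'time': np.float64(0.0), 'joint_positions': array([-1.206,  0.088,  1.372, -0.   ,  1.684, -0.103]), 'qvel': array([-0.001,  0.   ,  0.   ,  0.   ,  0.001,  0.   ]), 'joint_torque': array([-0.0000e+00, -3.4018e+01, -3.0243e+01,  7.2000e-02,  3.3000e-02,
       -0.0000e+00]), 'tool_pos': array([ 0.248, -0.49 ,  0.168]), 'ee_rot': array([-3.139, -0.   ,  0.468]), 'wrist_force': array([-0.293, -0.049, -0.014]), 'wrist_torque': array([-0.005, -0.015, -0.029]), 'finger_force': np.float64(0.0), 'width': np.float64(0.094)}
['img', 'fx', 'fy', 'cx', 'cy', 'T']
scene turntable 0.82 [299. 271.] [0.476 0.39  0.   ]
scene bin_seat 0.85 [298. 229.] [0.485 0.379 0.09 ]
scene bin_seat 0.62 [301. 268.] [0.382 0.48  0.09 ]
scene bin_blue_end 0.79 [281. 251.] [0.439 0.472 0.099]
scene caddy 0.74 [376. 210.] [ 0.521  0.04  -0.   ]
scene caddy_blue_end 0.79 [408. 194.] [0.446 0.009 0.057]
scene caddy_handle 0.63 [374. 178.] [0.527 0.045 0.091]
scene jar_green 0.93 [286. 205.] [0.73  0.173 0.   ]
scene mug_cream 0.81 [248. 224.] [0.725 0.316 0.   ]
scene spice_jar_1 0.23 [288. 204.] [0.734 0.163 0.   ]
['img', 'fx', 'fy', 'cx', 'cy', 'T']
side turntable 0.69 [362. 286.] [0.482 0.394 0.   ]
side bin_seat 0.8 [364. 244.] [0.483 0.386 0.09 ]
side bin_seat 0.18 [383. 166.] [0.445 0.072 0.09 ]
side bin_blue_end 0.96 [397. 277.] [0.43  0.478 0.099]
side bin_blue_end 0.43 [364. 283.] [0.48  0.498 0.099]
side caddy 0.97 [347. 188.] [0.532 0.029 0.   ]
side caddy_blue_end 0.67 [380. 165.] [0.449 0.002 0.057]
side caddy_handle 0.8 [348. 156.] [0.532 0.03  0.091]
side caddy_handle 0.16 [381. 165.] [0.449 0.068 0.091]
side jar_green 0.76 [254. 212.] [0.741 0.168 0.   ]
side mug_cream 0.89 [254. 252.] [0.707 0.316 0.   ]
side spice_jar_1 0.83 [278. 236.] [0.668 0.254 0.   ]
side spice_jar_1 0.42 [395. 278.] [0.421 0.365 0.   ]
```

View pics/scene0.png

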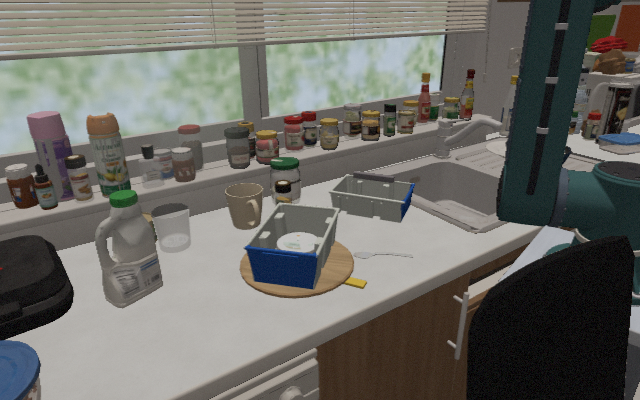

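View pics/side0.png

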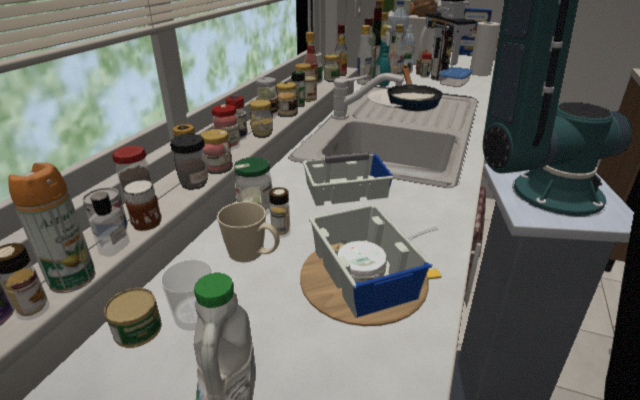

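The scene shows the bin, blue end toward the camera at (281,262), on the platter, with the yellow pointer at (356,283). The caddy, blue end at (408,195), stands by the sink, the green jar and spice jar are behind at (285,180), and the mug is at (245,205). The side view agrees: pointer (433,273), bin blue end (395,283), caddy blue end (380,168).

```bash
cat >> h.py <<'E'
def tri(things,dets=None):
    S={n:snap(n) for n in ['scene','side']}; out={}
    for t in things:
        A=[];b=[];
        for n,s in S.items():
            r=finder.landmark_of(n,t)
            if not r: continue
            o,v=ray(s,r[0]['xy']); v=v/np.linalg.norm(v); M=np.eye(3)-np.outer(v,v); A.append(M); b.append(M@o)
        if len(A)==2:
            A,b=np.array(A),np.array(b); p=np.linalg.solve(A.sum(0),b.sum(0)); out[t]=p; print(t,np.round(p,3),'gap',np.round([np.linalg.norm(m@p-c) for m,c in zip(A,b)],3))
    return S,out
def yellow(s):
    h=cv2.cvtColor(s['img'],cv2.COLOR_RGB2HSV); m=cv2.inRange(h,(22,180,120),(32,255,255))
    n,l,st,c=cv2.connectedComponentsWithStats(m); return [(st[i],c[i],l==i) for i in range(1,n) if st[i,4]>40]
E
python3 - <<'E'
from h import *
S,o=tri(['turntable','bin_seat','bin_blue_end','caddy','caddy_blue_end','caddy_handle','spice_jar_1'])
for n,s in S.items():
    for st,c,m in yellow(s):
        P=atz(s,c,.007); print(n,st,P.round(3))
    m=finder.masks_of(n,'bin')
    print(len(m))
    # platter ellipse check
    print('cam',s['T'][:3,3].round(2))
for n in S:
    for t in ['caddy','jar_green','spice_jar_1','mug_cream']:
        for r in finder.masks_of(n,t)[:1]:
            ys,xs=np.nonzero(r['region']); print(n,t,round(r['confidence'],2),xs.min(),xs.max(),ys.min(),ys.max())
E
```

```text
turntable [0.475 0.394 0.007] gap [0.003 0.003]
bin_seat [0.48  0.389 0.096] gap [0.002 0.002]
bin_blue_end [0.435 0.477 0.101] gap [0.002 0.002]
caddy [0.526 0.062 0.016] gap [0.001 0.001]
caddy_blue_end [ 0.446 -0.003  0.053] gap [0.001 0.001]
caddy_handle [0.533 0.042 0.095] gap [0.003 0.003]
spice_jar_1 [ 0.641  0.042 -0.018] gap [0.12 0.12]
1
cam [-0.06  0.93  0.5 ]
2
cam [0.49 1.01 0.56]
scene caddy 0.96 329 413 171 222
scene jar_green 0.93 270 299 157 202
scene spice_jar_1 0.91 275 291 180 203
scene mug_cream 0.85 225 262 183 229
side caddy 0.89 303 392 152 205
side jar_green 0.79 234 271 158 212
side spice_jar_1 0.82 269 290 187 236
side mug_cream 0.65 216 279 201 261
```

Emit:
{"api": "drive_tool", "payload": {
  "deltas": "0.3 -0.3 -0.5 0 0 0 94; 0.7 -0.6 -0.7 0 0 0 94; 1 -0.87 -0.8 0 0 0 94"
}}

```text
time: 2.6
tool_pos: [0.2953, -0.376, 0.2486]
ee_rot: [3.139, -0.001, 0.466]
wrist_force: [0.7, -0.2, 0.0]
width: 0.0935
finger_force: 0.0
```

Emit:
{"api": "drive_tool", "payload": {
  "deltas": "0.35 -0.3 -0.2 0 0 0 94; 0.7 -0.6 -0.6 0 0 0 94; 1 -0.87 -0.8 0 0 0 94"
}}

```text
time: 2.9
tool_pos: [0.3432, -0.257, 0.3254]
ee_rot: [3.14, -0.001, 0.467]
wrist_force: [1.3, -0.1, 0.2]
width: 0.0945
finger_force: 0.0
```

Emit:
{"api": "drive_tool", "payload": {
  "deltas": "0.35 -0.3 0 0 0 0 94; 0.7 -0.6 0 0 0 0 94; 1 -0.87 0 0 0 0 94; 1 -0.87 0 0 0 0 94"
}}

```text
time: 3.3
tool_pos: [0.3939, -0.1317, 0.3242]
ee_rot: [3.141, -0.002, 0.476]
wrist_force: [0.3, 0.1, -0.7]
width: 0.0939
finger_force: 0.0
```

Run:
```python
from h import *
o=robot.get_obs(); print(o['time'],o['tool_pos'].round(3),o['ee_rot'].round(3),o['joint_positions'].round(2))
S={n:snap(n) for n in ['scene','side','wrist']}
print(S['wrist']['hand_eye'].round(3)); save(S['wrist'],'w1')
print(S['scene']['img'][283,356],S['side']['img'][273,433])
print(atz(S['scene'],(365,284),.007),atz(S['side'],(439,273),.007),atz(S['scene'],(345,281),.007),atz(S['side'],(428,272),.007))
marks('wrist',S['wrist'],['caddy','caddy_blue_end','caddy_handle','turntable','bin_seat','bin_blue_end','spice_jar_1','jar_green'])
```

```text
3.3 [ 0.394 -0.132  0.324] [ 3.141e+00 -2.000e-03  4.760e-01] [-0.46 -0.19  1.33  0.    2.    0.64]
[[ 0.001  0.96   0.28   0.082]
 [ 1.    -0.001 -0.001  0.001]
 [-0.001  0.28  -0.96  -0.215]
 [ 0.     0.     0.     1.   ]]
[193 164  68] [197 161  67]
[0.33841418 0.34720427 0.007     ] [0.33717727 0.35046413 0.007     ] [0.37439084 0.36429407 0.007     ] [0.3577721  0.34973801 0.007     ]
wrist caddy 0.67 [270.  39.] [0.538 0.033 0.   ]
wrist caddy_blue_end 0.88 [253. 101.] [0.437 0.006 0.057]
wrist caddy_handle 0.95 [258.  24.] [0.535 0.034 0.091]
```

View pics/w1.png

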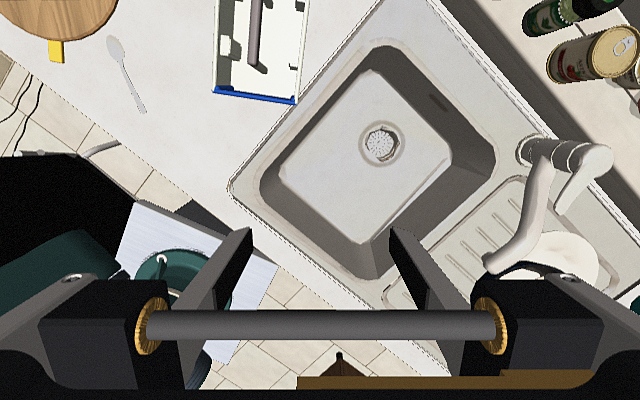

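The wrist view shows the caddy at the top, its blue end at about (255,97) and its handle running up from (257,65). The platter with its yellow pointer is at the top left (56,50).

Emit:
{"api": "drive_tool", "payload": {
  "deltas": "0.1 -0.5 0 0 0 0 94; 0.2 -1 0 0 0 0 94; 0.2 -1 0 0 0 0 94"
}}

```text
time: 4.15
tool_pos: [0.3646, -0.0339, 0.325]
ee_rot: [3.141, -0.003, 0.474]
wrist_force: [-0.4, -0.1, 0.2]
width: 0.0937
finger_force: 0.0
```

Run:
```python
from h import *
s=snap('wrist'); save(s,'w2'); marks('wrist',s,['caddy','caddy_blue_end','caddy_handle','turntable','bin_seat','bin_blue_end'])
```

```text
wrist caddy 0.85 [329.  53.] [0.536 0.037 0.   ]
wrist caddy_blue_end 0.6 [320. 113.] [0.441 0.004 0.057]
wrist caddy_handle 0.84 [334.  38.] [0.54  0.034 0.091]
```

Emit:
{"api": "drive_tool", "payload": {
  "deltas": "0.1 -0.5 0 0 0 0 94; 0.2 -1 0 0 0 0 94; 0.2 -1 0 0 0 0 94"
}}

```text
time: 4.8
tool_pos: [0.3374, 0.0644, 0.324]
ee_rot: [-3.14, -0.001, 0.475]
wrist_force: [0.4, -0.7, 0.1]
width: 0.0943
finger_force: 0.0
```

Emit:
{"api": "drive_tool", "payload": {
  "deltas": "0.1 -0.5 0 0 0 0 94; 0.2 -1 0 0 0 0 94; 0.2 -1 0 0 0 0 94"
}}

```text
time: 5.1
tool_pos: [0.3099, 0.1628, 0.3233]
ee_rot: [-3.14, 0.0, 0.477]
wrist_force: [-0.2, 0.3, -0.2]
width: 0.0936
finger_force: 0.0
```

Run:
```python
from h import *
o=robot.get_obs(); print(o['time'],o['tool_pos'].round(3),o['ee_rot'].round(3),o['joint_positions'].round(2))
s=snap('wrist'); save(s,'w3'); marks('wrist',s,['caddy','caddy_blue_end','caddy_handle','turntable','bin_seat','bin_blue_end','spice_jar_1','jar_green','mug_cream'])
for p in [(.338,.349,.007),(.377,.36,.022)]: print(proj(s,p))
h=cv2.cvtColor(s['img'],cv2.COLOR_RGB2HSV); m=cv2.inRange(h,(18,140,120),(34,255,255))
n,l,st,c=cv2.connectedComponentsWithStats(m)
for i in range(1,n):
    if st[i,4]>60: print(st[i],c[i],atz(s,c[i],.007).round(3))
```

```text
5.1 [0.31  0.163 0.323] [-3.14   0.     0.477] [ 0.32 -0.33  1.44  0.    2.03  1.41]
wrist caddy 0.76 [442.  77.] [0.538 0.04  0.   ]
wrist caddy_blue_end 0.84 [440. 137.] [0.444 0.006 0.057]
wrist caddy_handle 0.71 [470.  70.] [0.539 0.035 0.091]
wrist caddy_handle 0.57 [442.  77.] [0.512 0.065 0.091]
wrist turntable 0.75 [247.   4.] [0.483 0.388 0.   ]
wrist bin_blue_end 0.48 [441. 136.] [0.44  0.023 0.099]
wrist jar_green 0.33 [440. 136.] [ 0.452 -0.016  0.   ]
[233.88454476  98.00266128]
[234.09585029  72.51899511]
[231  78  14  22 247] [237.15384615  88.2388664 ] [0.356 0.35  0.007]
[135 304  13  31 108] [140.38888889 318.41666667] [-0.189  0.356  0.007]
[494 305  11  18  64] [499.46875 314.125  ] [ 0.189 -0.348  0.007]
[493 324  15  31 105] [502.15238095 341.86666667] [ 0.131 -0.4    0.007]
[134 336  14  19  78] [139.07692308 347.15384615] [-0.268  0.335  0.007]
```

View pics/w3.png

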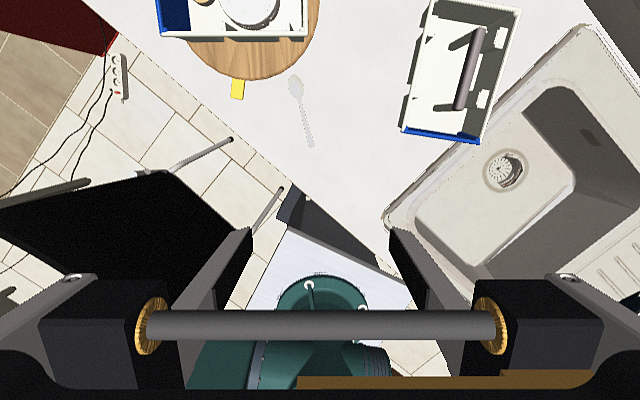

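The wrist view shows the pointer at (237,88), the platter and bin at the top, and the caddy at the upper right, its blue end at (440,137). The caddy's yaw is about 19° and the pointer points at about 197°, so the caddy barely needs turning. The bin has to turn about 100° clockwise.

Emit:
{"api": "drive_tool", "payload": {
  "deltas": "0.4 -0.3 0 0 0 0 0; 0.8 -0.5 0 0 0 0 0; 0.95 -0.64 0 0 0 0 0; 0.95 -0.64 0 0 0 0 0"
}}

```text
time: 6.0
tool_pos: [0.3679, 0.2603, 0.3218]
ee_rot: [-3.141, 0.003, 0.469]
wrist_force: [0.5, -0.4, -0.2]
width: 0.0651
finger_force: 0.0
```

Run:
```python
from h import *
o=robot.get_obs(); print(o['time'],o['tool_pos'].round(3),o['ee_rot'].round(3),o['width'])
s=snap('wrist'); save(s,'w4'); marks('wrist',s,['turntable','bin_seat','bin_blue_end','spice_jar_1','jar_green','mug_cream'])
c=np.array([.48,.389]);
img=s['img'].copy()
def box(c,th,z,L=.205,W=.141):
    a=np.array([np.cos(th),np.sin(th)]);b=np.array([-a[1],a[0]])
    for i,j in [(1,1),(1,-1),(-1,-1),(-1,1)]: yield proj(s,np.r_[c+a*i*L/2+b*j*W/2,z])
cv2.polylines(img,[np.array(list(box(c,np.radians(116),.102))).astype(int)],True,(255,0,0),1)
p=proj(s,np.r_[c,.022]); cv2.circle(img,tuple(p.astype(int)),3,(255,0,0),-1)
cv2.imwrite('pics/w4o.png',img[:,:,::-1])
```

```text
6.0 [0.368 0.26  0.322] [-3.141e+00  3.000e-03  4.690e-01] 0.06511416034543706
wrist turntable 0.7 [284.  66.] [0.485 0.389 0.   ]
wrist bin_seat 0.73 [276.  55.] [0.485 0.39  0.09 ]
wrist bin_blue_end 0.98 [205.  58.] [0.436 0.475 0.099]
wrist spice_jar_1 0.71 [411.   0.] [0.669 0.245 0.   ]
```

View pics/w4o.png

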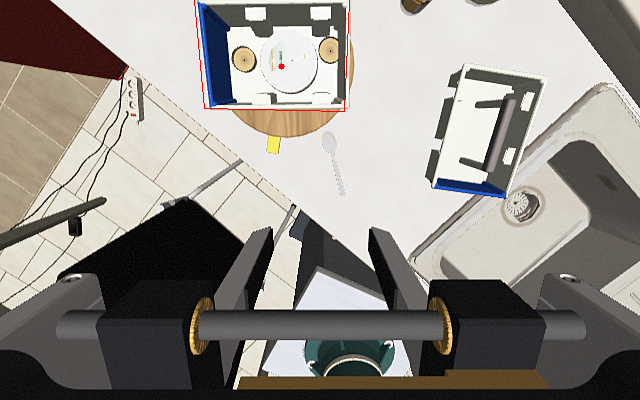

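The bin outline fits to within 3 px, with the bin slightly right and up. Its centre is about (0.484, 0.388) and its blue end at about 117°.

Emit:
{"api": "drive_tool", "payload": {
  "deltas": "0.4 -0.3 0.3 0 0 0 0; 0.8 -0.5 0.6 0 0 0 0; 0.96 -0.655 0.8 0 0 0 0"
}}

```text
time: 6.65
tool_pos: [0.4245, 0.3616, 0.243]
ee_rot: [3.142, -0.002, 0.467]
wrist_force: [-0.5, -0.5, -1.1]
width: 0.0133
finger_force: 0.0
```

Emit:
{"api": "drive_tool", "payload": {
  "deltas": "0.4 -0.3 0.2 0 0 0 0; 0.8 -0.5 0.5 0 0 0 0; 0.96 -0.655 0.8 0 0 0 0; 0.96 -0.655 0.8 0 0 0 0"
}}

```text
time: 7.05
tool_pos: [0.4775, 0.4624, 0.1547]
ee_rot: [3.139, 0.013, 0.469]
wrist_force: [1.2, 0.0, -1.3]
width: 0.0003
finger_force: 0.0
```

Run:
```python
from h import *
o=robot.get_obs(); print(o['time'],o['tool_pos'].round(3),o['ee_rot'].round(3),o['width'])
s=snap('scene'); save(s,'s5'); s2=snap('side'); cv2.imwrite('pics/s5c.png',np.hstack([s['img'][150:330,180:420],s2['img'][120:300,250:490]])[:,:,::-1])
print([proj(a,o['tool_pos']).round() for a in (s,s2)])
c=np.array([.484,.388]); p=o['tool_pos'][:2]
y=o['ee_rot'][2]; X=np.array([np.cos(y),np.sin(y)]); Y=np.array([np.sin(y),-np.cos(y)])
# arc: finger on radius .084, from polar angle 117-23 down to -18
for a in [83,70,60,50,40,30,20,10,0,-10,-17,-20]:
    q=c+.084*np.array([np.cos(np.radians(a)),np.sin(np.radians(a))]); d=q-p; print(a,q.round(3),(d@X*10).round(2),(d@Y*10).round(2))
```

```text
7.05 [0.477 0.462 0.155] [3.139 0.013 0.469] 0.00030443078526374656
[array([268., 216.]), array([369., 240.])]
83 [0.494 0.471] 0.19 -0.0
70 [0.513 0.467] 0.33 0.12
60 [0.526 0.461] 0.43 0.23
50 [0.538 0.452] 0.49 0.36
40 [0.548 0.442] 0.54 0.5
30 [0.557 0.43 ] 0.56 0.65
20 [0.563 0.417] 0.56 0.79
10 [0.567 0.403] 0.53 0.94
0 [0.568 0.388] 0.47 1.07
-10 [0.567 0.373] 0.39 1.2
-17 [0.564 0.363] 0.33 1.28
-20 [0.563 0.359] 0.3 1.31
```

View pics/s5c.png

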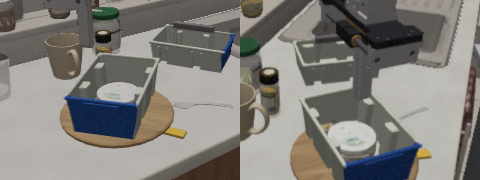

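Both crops show the closed fingers above the bin's blue half, clear of the walls. Tip projections: scene (268,216), side (369,240).

Emit:
{"api": "drive_tool", "payload": {
  "deltas": "0 0 0.3 0 0 0 0; 0 0 0.5 0 0 0 0; 0 0 0.7 0 0 0 0; 0 0 0.85 0 0 0 0; 0 0 0.85 0 0 0 0"
}}

```text
time: 7.65
tool_pos: [0.4788, 0.4613, 0.0784]
ee_rot: [3.141, 0.001, 0.467]
wrist_force: [-0.5, -0.2, 0.3]
width: 0.0002
finger_force: 0.0
```

Emit:
{"api": "drive_tool", "payload": {
  "deltas": "0.1 0 0 0 0 0 0; 0.19 0 0 0 0 0 0; 0.33 0.12 0 0 0 0 0; 0.43 0.23 0 0 0 0 0; 0.43 0.23 0 0 0 0 0"
}}

```text
time: 8.15
tool_pos: [0.5309, 0.4608, 0.0791]
ee_rot: [3.141, -0.002, 0.465]
wrist_force: [0.3, 0.3, -0.6]
width: 0.0005
finger_force: 0.0
```

Run:
```python
from h import *
s,o=tri(['bin_seat','bin_blue_end'])
for n in s: marks(n,s[n],['bin_blue_end','bin_seat'])
```

```text
bin_seat [0.483 0.389 0.093] gap [0.002 0.002]
bin_blue_end [0.433 0.477 0.097] gap [0.001 0.001]
scene bin_blue_end 0.97 [281. 254.] [0.431 0.478 0.099]
scene bin_blue_end 0.72 [375. 206.] [0.42  0.2   0.099]
scene bin_seat 0.58 [296. 229.] [0.489 0.382 0.09 ]
side bin_blue_end 0.86 [395. 278.] [0.433 0.48  0.099]
side bin_seat 0.96 [364. 245.] [0.483 0.388 0.09 ]
```

Run:
```python
from h import *
s=snap('scene'); s2=snap('side'); p=toolT()[:3,3]
out=[]
for a,(x,y) in ((s,(200,130)),(s2,(280,130))):
    q=proj(a,p); im=a['img'][y:y+180,x:x+200].copy(); im=cv2.resize(im,None,fx=2,fy=2); cv2.circle(im,tuple(((q-[x,y])*2).astype(int)),3,(255,0,0),1); out.append(im)
cv2.imwrite('pics/s6.png',np.hstack(out)[:,:,::-1])
```

```text
(no output)
```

View pics/s6.png

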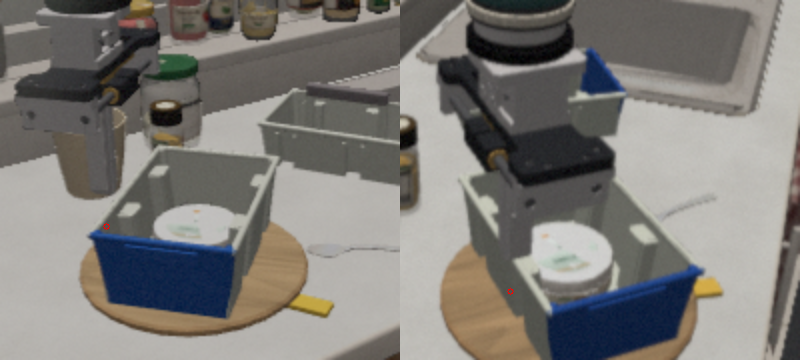

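The crops show the visible fingertips ending higher than the projected TCP, at scene (252,225) and side (337,261). I'll triangulate that.

Run:
```python
from h import *
s=snap('scene'); s2=snap('side'); o=robot.get_obs(); print(o['tool_pos'],o['ee_rot'],o['joint_positions'])
A=[];b=[]
for a,uv in ((s,(252,225)),(s2,(337,261))):
    c,v=ray(a,uv); v/=np.linalg.norm(v); M=np.eye(3)-np.outer(v,v); A.append(M); b.append(M@c)
A,b=np.array(A),np.array(b); p=np.linalg.solve(A.sum(0),b.sum(0)); print(p,[np.linalg.norm(m@p-c) for m,c in zip(A,b)])
for z in (.04,.079,.1,.12): print(z,[proj(a,[.531,.461,z]).round() for a in (s,s2)])
# bin outlines: project rim corners & check
c=np.array([.484,.388]); th=np.radians(117); u=np.array([np.cos(th),np.sin(th)]); v=np.array([u[1],-u[0]])
for i in(1,-1):
  for j in (1,-1):
    P=np.r_[c+u*i*.1025+v*j*.0705,.102]; print(i,j,[((proj(a,P)-q)*2).round() for a,q in((s,[200,130]),(s2,[280-200,130]))])
```

```text
[0.52802166 0.46158975 0.07857547] [3.14151049e+00 2.21874645e-05 4.67970520e-01] [ 6.37621170e-01  4.55041640e-01  1.09558725e+00 -7.72530390e-05
  1.59099951e+00  1.74044542e+00]
[0.525248   0.46543481 0.11743231] [np.float64(0.00366985783914919), np.float64(0.0036698578391491767)]
0.04 [array([254., 259.]), array([333., 293.])]
0.079 [array([252., 242.]), array([333., 275.])]
0.1 [array([252., 233.]), array([334., 265.])]
0.12 [array([251., 224.]), array([334., 255.])]
1 1 [array([ 83., 234.]), array([542., 314.])]
1 -1 [array([233., 253.]), array([702., 271.])]
-1 1 [array([156., 145.]), array([453., 174.])]
-1 -1 [array([280., 156.]), array([587., 147.])]
```

```bash
cat > grab.py <<'E'
from h import *
import sys
t=sys.argv[1]; p=toolT()[:3,3]; ims=[]
for n in ('scene','side','wrist'):
    s=snap(n); q=proj(s,p); im=s['img'].copy(); cv2.circle(im,tuple(q.astype(int)),2,(255,0,0),-1)
    x,y=int(np.clip(q[0]-130,0,380)),int(np.clip(q[1]-130,0,200)); ims.append(im[y:y+200,x:x+260])
np.save(t,np.hstack(ims)); print(p)
E
python3 grab.py a
```

```text
[0.52802166 0.46158975 0.07857547]
```

Emit:
{"api": "drive_tool", "payload": {
  "deltas": "0 0 -0.5 0 0 0 94; -0.1 0 -1 0 0 0 94; -0.43 -0.23 -1 0 0 0 94; -0.43 -0.23 -1 0 0 0 94; -0.43 -0.23 -1 0 0 0 94"
}}

```text
time: 9.5
tool_pos: [0.4789, 0.4628, 0.1788]
ee_rot: [3.141, -0.001, 0.469]
wrist_force: [-0.3, 0.4, 0.6]
width: 0.037
finger_force: 0.0
```

Emit:
{"api": "drive_tool", "payload": {
  "deltas": "0 0 0 0 0 0 94; 0 0 0 0 0 0 94; 0 0 0 0 0 0 94; 0 0 0 0 0 0 94"
}}

```text
time: 9.9
tool_pos: [0.4798, 0.4624, 0.1778]
ee_rot: [3.141, 0.001, 0.467]
wrist_force: [-0.1, -0.4, -0.3]
width: 0.0691
finger_force: 0.0
```

```bash
python3 grab.py b; python3 -c "
import numpy as np,cv2
cv2.imwrite('pics/ab.png',np.vstack([np.load('a.npy'),np.load('b.npy')])[:,:,::-1])"
```

```text
[0.47982691 0.46239319 0.17776628]
```

View pics/ab.png

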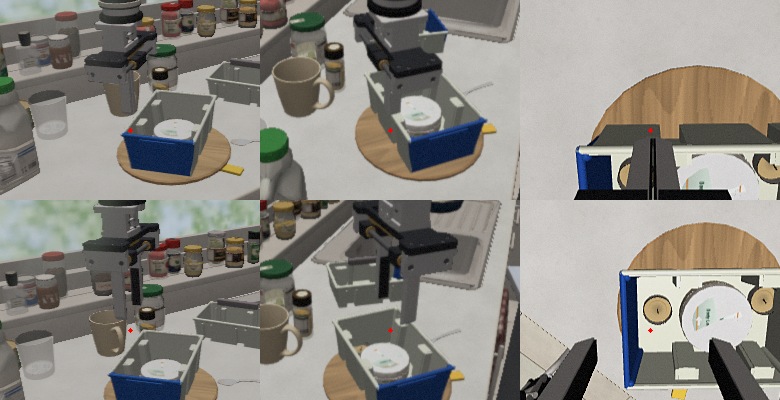

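Opening the fingers doesn't change it: the fingertips sit about 37 mm above the reported TCP in both fixed cameras (scene crop tip at row ~310 against 330). The wrist view and the absence of contact agree, so I'll allow for about 37 mm.

Emit:
{"api": "drive_tool", "payload": {
  "deltas": "0 0 0 0 0 0 0; 0 0 0 0 0 0 0; 0 0 0.1 0 0 0 0; 0 0 0.2 0 0 0 0; 0 0 0.3 0 0 0 0"
}}

```text
time: 10.55
tool_pos: [0.479, 0.4624, 0.147]
ee_rot: [3.141, 0.001, 0.468]
wrist_force: [-0.2, -0.6, -0.1]
width: 0.0475
finger_force: 0.0
```

Emit:
{"api": "drive_tool", "payload": {
  "deltas": "0 0 0 0 0 0 0; 0 0 0.3 0 0 0 0; 0 0 0.6 0 0 0 0; 0 0 0.9 0 0 0 0; 0 0 1 0 0 0 0"
}}

```text
time: 11.05
tool_pos: [0.4773, 0.4609, 0.0441]
ee_rot: [3.14, 0.007, 0.468]
wrist_force: [-0.5, 0.6, -0.8]
width: 0.0079
finger_force: 0.0
```

Emit:
{"api": "drive_tool", "payload": {
  "deltas": "0.1 0 0 0 0 0 0; 0.19 0 0 0 0 0 0; 0.33 0.12 0 0 0 0 0; 0.33 0.12 0 0 0 0 0"
}}

```text
time: 11.45
tool_pos: [0.5174, 0.4669, 0.0507]
ee_rot: [3.141, -0.004, 0.466]
wrist_force: [0.4, 0.7, 0.4]
width: 0.0006
finger_force: 0.0
```

Run:
```python
from h import *
s,o=tri(['bin_seat','bin_blue_end'])
d=o['bin_blue_end']-[.484,.388,0]; print(np.degrees(np.arctan2(d[1],d[0])))
```

```text
bin_seat [0.478 0.393 0.099] gap [0.002 0.002]
bin_blue_end [0.462 0.487 0.103] gap [0. 0.]
102.65233028261456
```

Emit:
{"api": "drive_tool", "payload": {
  "deltas": "0.1 0.11 0 0 0 0 0; 0.16 0.24 0 0 0 0 0; 0.21 0.38 0 0 0 0 0; 0.23 0.53 0 0 0 0 0; 0.23 0.67 0 0 0 0 0"
}}

```text
time: 12.25
tool_pos: [0.5609, 0.4165, 0.0473]
ee_rot: [-3.139, 0.01, 0.469]
wrist_force: [-9.2, -0.5, 1.4]
width: 0.0006
finger_force: 3.9
```

Emit:
{"api": "drive_tool", "payload": {
  "deltas": "-0.03 0.15 0 0 0 0 0; -0.09 0.28 0 0 0 0 0; -0.17 0.41 0 0 0 0 0; -0.17 0.41 0 0 0 0 0"
}}

```text
time: 12.65
tool_pos: [0.5678, 0.3717, 0.0481]
ee_rot: [3.141, 0.002, 0.467]
wrist_force: [0.4, 0.0, -0.2]
width: 0.0003
finger_force: 0.0
```

Run:
```python
from h import *
s,o=tri(['bin_seat','bin_blue_end','turntable'])
d=o['bin_blue_end']-[.484,.388,0]; print(np.degrees(np.arctan2(d[1],d[0])))
f=toolT()[:3,3]-[.484,.388,0]; print(np.degrees(np.arctan2(f[1],f[0])),np.hypot(*f[:2]))
```

```text
bin_seat [0.483 0.385 0.095] gap [0.001 0.001]
turntable [0.473 0.395 0.004] gap [0. 0.]Traceback (most recent call last):
  File "<stdin>", line 3, in <module>
KeyError: 'bin_blue_end'
```

Emit:
{"api": "drive_tool", "payload": {
  "deltas": "-0.03 0.05 0 0 0 0 0; -0.05 0.07 0 0 0 0 0; -0.05 0.07 0 0 0 0 0"
}}

```text
time: 13.35
tool_pos: [0.5662, 0.3647, 0.0485]
ee_rot: [-3.141, 0.001, 0.468]
wrist_force: [-2.1, 2.5, -0.3]
width: 0.0004
finger_force: 1.2
```

Emit:
{"api": "drive_tool", "payload": {
  "deltas": "0 -0.1 0 0 0 0 0; 0 -0.1 -0.4 0 0 0 0; 0 -0.1 -0.8 0 0 0 0; -0.4 -0.1 -1 0 0 0 0; -1 0 -1 0 0 0 0"
}}

```text
time: 13.85
tool_pos: [0.489, 0.3277, 0.1528]
ee_rot: [3.141, -0.009, 0.468]
wrist_force: [0.6, 0.1, 0.9]
width: 0.0006
finger_force: 0.0
```

Emit:
{"api": "drive_tool", "payload": {
  "deltas": "-0.3 0 -0.4 0 0 0 94; -0.6 0 -0.8 0 0 0 94; -1 0 -1 0 0 0 94; -1 0 -1 0 0 0 94"
}}

```text
time: 14.25
tool_pos: [0.3964, 0.2807, 0.2552]
ee_rot: [3.141, -0.011, 0.468]
wrist_force: [0.2, 1.0, 0.6]
width: 0.0285
finger_force: 0.0
```

```bash
cat > binfit.py <<'E'
from h import *
o=robot.get_obs(); print(o['time'],o['tool_pos'].round(3),o['ee_rot'].round(3))
s=snap('wrist'); marks('wrist',s,['turntable','bin_seat','bin_blue_end'])
h=cv2.cvtColor(s['img'],cv2.COLOR_RGB2HSV); m=cv2.inRange(h,(18,140,120),(34,255,255))
n,l,st,c=cv2.connectedComponentsWithStats(m)
for i in range(1,n):
    if st[i,4]>60 and st[i,1]<290: print('ptr',st[i],atz(s,c[i],.007).round(3))
b=cv2.inRange(h,(105,120,40),(125,255,255)); n,l,st,c=cv2.connectedComponentsWithStats(b)
for i in range(1,n):
    if st[i,4]>80:
        q=np.argwhere(l==i)[:,::-1]; r=cv2.minAreaRect(q.astype(np.float32)); print('blue',st[i],r,atz(s,c[i],.09).round(3))
img=s['img'].copy()
np.save('wT',s['T']); cv2.imwrite('pics/bf.png',img[:,:,::-1])
for z,nm in((.102,'rim'),):
    r=finder.masks_of('wrist','bin')
    if r:
        m=r[0]['region'].astype(np.uint8); cs=max(cv2.findContours(m,0,1)[0],key=cv2.contourArea)[:,0]
        P=np.array([atz(s,u,z)[:2] for u in cs.astype(float)]); R_=cv2.minAreaRect((P*1000).astype(np.float32)); print(nm,R_,cs[:,1].min(),r[0]['confidence'])
E
python3 binfit.py
```

```text
14.25 [0.396 0.281 0.255] [ 3.141 -0.011  0.468]
wrist turntable 0.79 [284.  89.] [0.483 0.386 0.   ]
wrist turntable 0.34 [487. 227.] [ 0.437 -0.034  0.   ]
wrist bin_seat 0.69 [276.  80.] [0.484 0.385 0.09 ]
wrist bin_seat 0.61 [489. 159.] [0.524 0.088 0.09 ]
ptr [429   0  20  16 136] [0.679 0.235 0.007]
ptr [264 163  15  19 231] [0.354 0.35  0.007]
blue [ 233    0  103   27 1701] ((284.0, 13.0), (26.0, 102.0), 90.0) [0.563 0.404 0.09 ]
blue [ 451  209   82   25 1125] ((492.7525329589844, 218.52359008789062), (81.74295043945312, 18.84072494506836), 7.943472385406494) [0.453 0.034 0.09 ]
rim ((476.9468688964844, 370.7480773925781), (191.94532775878906, 192.20211791992188), 26.91427993774414) 0 0.74
```

Emit:
{"api": "drive_tool", "payload": {
  "deltas": "-0.3 0.2 -0.3 0 0 0 94; -0.5 0.4 -0.4 0 0 0 94; -0.5 0.4 -0.4 0 0 0 94"
}}

```text
time: 14.8
tool_pos: [0.3715, 0.2213, 0.2898]
ee_rot: [3.14, -0.002, 0.465]
wrist_force: [-0.4, 0.6, -0.1]
width: 0.0731
finger_force: 0.0
```

```bash
python3 binfit.py
python3 - <<'E'
from h import *
s=dict(np.load('wT.npy',allow_pickle=True).item()) if 0 else None
E
python3 - <<'E'
import cv2; i=cv2.imread('pics/bf.png'); cv2.imwrite('pics/bfc.png',cv2.resize(i[0:240,130:450],None,fx=2.5,fy=2.5,interpolation=cv2.INTER_CUBIC))
E
```

```text
14.8 [0.371 0.221 0.29 ] [ 3.14e+00 -2.00e-03  4.65e-01]
wrist turntable 0.83 [258.  53.] [0.486 0.39  0.   ]
ptr [242 129  14  20 231] [0.355 0.35  0.007]
blue [419 174  79  22 862] ((458.9128112792969, 182.80628967285156), (78.77100372314453, 14.41207504272461), 7.765166282653809) [0.45  0.025 0.09 ]
```

View pics/bfc.png

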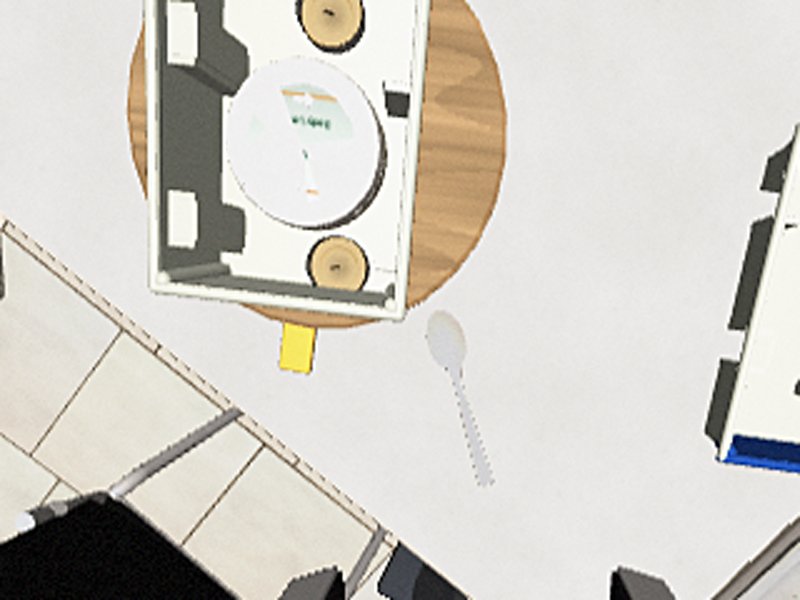

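The near (grey) end of the bin's rim shows its outer corners at crop (150,288) and (406,318), with the pointer at (298,348). I'll get the angle from that edge.

Run:
```python
from h import *
s=snap('wrist'); f=lambda x,y: atz(s,(x/2.5+130,y/2.5),.102)[:2]
a,b,c,d=f(150,288),f(406,318),f(432,0),f(147,0)
ang=lambda v:np.degrees(np.arctan2(v[1],v[0]))
print(a,b,np.linalg.norm(a-b),'end->axis',ang(b-a)+90,'right',ang(c-b),'left',ang(d-a))
th=np.radians((ang(b-a)+90+ang(c-b)+ang(d-a))/3); u=np.array([np.cos(th),np.sin(th)]); print(np.degrees(th),'centre',(a+b)/2+u*.1025)
p=f(298,348); q=atz(s,(298/2.5+130,348/2.5),.007)[:2]; 
for cc in ([.484,.388],(a+b)/2+u*.1025): print('ptr+180',ang(cc-q))
print(toolT()[:3,3])
```

```text
[0.36357923 0.4158811 ] [0.41202661 0.28549403] 0.13909686438643026 end->axis 20.383341952856497 right 20.491332521767447 left 20.071861632107638
20.315512035577196 centre [0.48392691 0.38627449]
ptr+180 16.40778315517067
ptr+180 15.72117318138577
[0.37067044 0.22312649 0.2868396 ]
```

Emit:
{"api": "drive_tool", "payload": {
  "deltas": "-0.3 0.5 0 0 0 0 94; -0.6 1 0 0 0 0 94; -0.6 1 0 0 0 0 94"
}}

```text
time: 15.4
tool_pos: [0.3619, 0.104, 0.288]
ee_rot: [3.141, 0.002, 0.465]
wrist_force: [-0.0, 0.5, 0.3]
width: 0.0941
finger_force: 0.0
```

Emit:
{"api": "drive_tool", "payload": {
  "deltas": "-0.2 0.5 0 0 0 0.05 94; -0.4 1 0 0 0 0.091 94; -0.4 1 0 0 0 0.091 94; -0.4 1 0 0 0 0.091 94"
}}

```text
time: 15.8
tool_pos: [0.3717, -0.0018, 0.2878]
ee_rot: [-3.14, 0.001, 0.322]
wrist_force: [0.2, 1.6, 1.1]
width: 0.0945
finger_force: 0.0
```

Run:
```python
from h import *
o=robot.get_obs(); print(o['time'],o['tool_pos'].round(3),o['ee_rot'].round(3))
s=snap('wrist'); marks('wrist',s,['caddy','caddy_blue_end','caddy_handle'])
r=finder.masks_of('wrist','caddy')[0]; m=r['region'].astype(np.uint8); cs=max(cv2.findContours(m,0,1)[0],key=cv2.contourArea)[:,0]
P=np.array([atz(s,u,.062)[:2] for u in cs.astype(float)]); print(cv2.minAreaRect((P*1000).astype(np.float32)),r['confidence'],cs.min(0),cs.max(0))
im=s['img'].copy()
c=np.array([.538,.037]); th=np.radians(18.6); u=np.array([np.cos(th),np.sin(th)]);v=np.array([-u[1],u[0]])
for L,W,z in((.202,.138,.062),(.112,.014,.1)):
    cv2.polylines(im,[np.array([proj(s,np.r_[c+u*i*L/2+v*j*W/2,z]) for i,j in((1,1),(1,-1),(-1,-1),(-1,1))]).astype(int)],True,(255,0,0),1)
cv2.imwrite('pics/cad.png',cv2.resize(im[0:240,160:480],None,fx=2.5,fy=2.5)[:,:,::-1])
```

```text
15.8 [ 0.372 -0.002  0.288] [-3.14e+00  1.00e-03  3.22e-01]
wrist caddy 0.65 [332.  59.] [0.538 0.032 0.   ]
wrist caddy_blue_end 0.96 [327. 121.] [0.445 0.011 0.057]
wrist caddy_handle 0.71 [333.  46.] [0.537 0.034 0.091]
((517.3753051757812, 31.558639526367188), (163.07113647460938, 139.3283233642578), 18.496721267700195) 0.83 [279   0] [380 125]
```

View pics/cad.png

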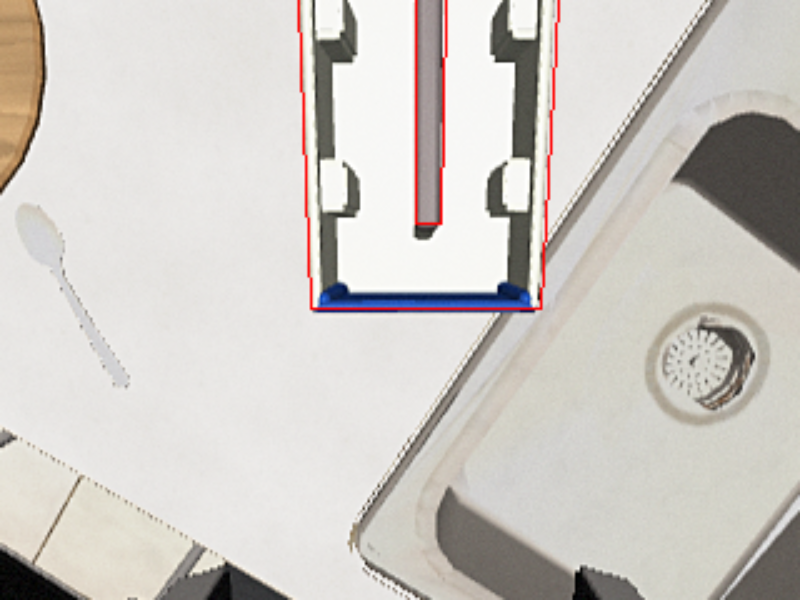

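The projected caddy outline and handle match the picture closely: blue edge at crop row 305, handle at columns 415–443. That puts the caddy at (0.538, 0.037) with a yaw of 18.5°. Now for the grasp.

Emit:
{"api": "drive_tool", "payload": {
  "deltas": "0.45 0.04 0.1 0 0 0 50; 0.85 0.08 0.3 0 0 0 50; 0.85 0.08 0.3 0 0 0 50"
}}

```text
time: 16.35
tool_pos: [0.4558, 0.0209, 0.2534]
ee_rot: [-3.138, 0.008, 0.329]
wrist_force: [0.2, -0.5, -1.4]
width: 0.0733
finger_force: 0.0
```

Emit:
{"api": "drive_tool", "payload": {
  "deltas": "0.45 0.04 0.1 0 0 0 50; 0.85 0.075 0.3 0 0 0 50; 0.85 0.075 0.3 0 0 0 50; 0.85 0.075 0.3 0 0 0 50"
}}

```text
time: 16.75
tool_pos: [0.5367, 0.0396, 0.2278]
ee_rot: [-3.141, 0.003, 0.327]
wrist_force: [0.2, -0.1, -0.3]
width: 0.0503
finger_force: 0.0
```

Run:
```python
from h import *
o=robot.get_obs(); T=toolT(); print(o['time'],o['tool_pos'].round(3),o['ee_rot'].round(3),o['width'])
d=T[:3,:3].T@(np.array([.538,.037,.032])-T[:3,3]); print(d*10)
s=snap('side'); marks('side',s,['caddy_handle','caddy_blue_end'])
```

```text
16.75 [0.537 0.04  0.228] [-3.141e+00  3.000e-03  3.270e-01] 0.05031895394744565
[0.01039393 0.03059594 1.95764399]
side caddy_handle 0.59 [350. 153.] [0.528 0.011 0.091]
side caddy_blue_end 0.57 [379. 163.] [ 0.451 -0.01   0.057]
```

Emit:
{"api": "drive_tool", "payload": {
  "deltas": "0.01 0.03 0.3 0 0 0 50; 0.01 0.03 0.6 0 0 0 50; 0.01 0.03 0.9 0 0 0 50; 0.01 0.03 1 0 0 0 50; 0.01 0.03 1 0 0 0 50"
}}

```text
time: 17.4
tool_pos: [0.5383, 0.0359, 0.1285]
ee_rot: [-3.141, 0.001, 0.325]
wrist_force: [-0.6, -0.3, 0.1]
width: 0.0502
finger_force: 0.0
```

Emit:
{"api": "drive_tool", "payload": {
  "deltas": "0 0 0.25 0 0 0 50; 0 0 0.5 0 0 0 50; 0 0 0.7 0 0 0 50; 0 0 0.85 0 0 0 50; 0 0 0.95 0 0 0 50"
}}

```text
time: 17.9
tool_pos: [0.5404, 0.036, 0.0344]
ee_rot: [3.141, -0.002, 0.325]
wrist_force: [0.3, -0.5, 0.0]
width: 0.0504
finger_force: 0.0
```

Emit:
{"api": "drive_tool", "payload": {
  "deltas": "0 0 0 0 0 0 0; 0 0 0 0 0 0 0; 0 0 0 0 0 0 0; 0 0 0 0 0 0 0; 0 0 0 0 0 0 0"
}}

```text
time: 18.4
tool_pos: [0.5404, 0.037, 0.0346]
ee_rot: [-3.141, -0.003, 0.325]
wrist_force: [1.1, 2.3, 0.0]
width: 0.0138
finger_force: 30.1
```

Emit:
{"api": "drive_tool", "payload": {
  "deltas": "0 0 -0.1 0 0 0 0; 0 0 -0.3 0 0 0 0; 0 0 -0.6 0 0 0 0; 0 0 -0.9 0 0 0 0; 0 0 -1 0 0 0 0"
}}

```text
time: 18.9
tool_pos: [0.5414, 0.0355, 0.1376]
ee_rot: [3.138, -0.005, 0.325]
wrist_force: [0.6, -0.5, -2.0]
width: 0.0136
finger_force: 30.0
```

Emit:
{"api": "drive_tool", "payload": {
  "deltas": "0 0 -0.4 0 0 0 0; 0 0 -0.8 0 0 0 0; 0 0 -1 0 0 0 0; 0 0 -1 0 0 0 0"
}}

```text
time: 19.3
tool_pos: [0.5411, 0.0357, 0.237]
ee_rot: [3.139, -0.006, 0.325]
wrist_force: [1.3, 0.1, -2.6]
width: 0.0136
finger_force: 30.0
```

Run:
```python
from h import *
o=robot.get_obs(); T=toolT(); print(o['time'],o['tool_pos'].round(3),o['ee_rot'].round(3),o['width'],o['finger_force'],o['wrist_force'].round(1),o['wrist_torque'].round(2))
d=T[:3,:3].T@(np.array([.484,.387,.225])-T[:3,3]); print(d*10)
S,oo=tri(['caddy_handle','caddy_blue_end','caddy'])
```

```text
19.3 [0.541 0.036 0.237] [ 3.139 -0.006  0.325] 0.013620073889962317 29.983137845993042 [ 1.3  0.1 -2.6] [-0.02  0.02  0.02]
[ 0.57885007 -3.51182576  0.11274894]
caddy_handle [0.533 0.039 0.295] gap [0.001 0.001]
caddy [0.533 0.044 0.209] gap [0.002 0.002]
```

Emit:
{"api": "drive_tool", "payload": {
  "deltas": "0.04 -0.25 0 0 0 0 0; 0.08 -0.55 0 0 0 -0.01 0; 0.15 -0.88 0 0 0 -0.019 0"
}}

```text
time: 20.0
tool_pos: [0.5252, 0.1245, 0.2329]
ee_rot: [3.141, 0.001, 0.354]
wrist_force: [0.1, 0.7, -1.5]
width: 0.0137
finger_force: 30.0
```

Emit:
{"api": "drive_tool", "payload": {
  "deltas": "0.04 -0.3 0 0 0 0 0; 0.08 -0.6 0 0 0 0 0; 0.15 -0.88 0 0 0 0 0"
}}

```text
time: 20.3
tool_pos: [0.5084, 0.2132, 0.2331]
ee_rot: [3.142, 0.001, 0.355]
wrist_force: [0.5, 0.2, -2.0]
width: 0.0139
finger_force: 30.0
```

Emit:
{"api": "drive_tool", "payload": {
  "deltas": "0.04 -0.3 0 0 0 0 0; 0.08 -0.6 0 0 0 0 0; 0.15 -0.88 0 0 0 0 0"
}}

```text
time: 20.6
tool_pos: [0.4918, 0.3009, 0.233]
ee_rot: [3.141, 0.001, 0.355]
wrist_force: [0.2, -0.5, -2.0]
width: 0.0138
finger_force: 30.0
```

Emit:
{"api": "drive_tool", "payload": {
  "deltas": "0.04 -0.3 0 0 0 0 0; 0.08 -0.6 0 0 0 0 0; 0.15 -0.8 0 0 0 0 0; 0.15 -0.8 0 0 0 0 0; 0.15 -0.8 0 0 0 0 0"
}}

```text
time: 21.1
tool_pos: [0.4787, 0.3797, 0.2326]
ee_rot: [3.14, 0.002, 0.355]
wrist_force: [0.0, -0.1, -2.9]
width: 0.0138
finger_force: 30.0
```

```bash
cat > al.py <<'E'
from h import *
o=robot.get_obs(); T=toolT(); print(o['time'],o['tool_pos'].round(4),o['ee_rot'].round(3),o['width'].round(4),o['wrist_force'].round(1))
y=np.radians(20.3); goal=np.r_[np.array([.484,.387])+.002*np.array([np.cos(y),np.sin(y)]),.14]
d=T[:3,:3].T@(goal-T[:3,3]); print('d',(d*10).round(3),'dyaw',np.degrees(y-o['ee_rot'][2]))
S,oo=tri(['caddy_handle','caddy_blue_end','caddy','bin_seat','bin_blue_end'])
E
python3 al.py
```

```text
Traceback (most recent call last):
  File "al.py", line 2, in <module>
    o=robot.get_obs(); T=toolT(); print(o['time'],o['tool_pos'].round(4),o['ee_rot'].round(3),o['width'].round(4),o['wrist_force'].round(1))
                                                                                              ^^^^^^^^^^^^^^^^
AttributeError: 'float' object has no attribute 'round'
```

```bash
sed -i "s/o\['width'\].round(4),//" al.py; python3 al.py
```

```text
21.1 [0.4787 0.3797 0.2326] [3.14e+00 2.00e-03 3.55e-01] [ 0.  -0.1 -2.9]
d [ 0.097 -0.051  0.926] dyaw -0.05854409505086316
caddy_handle [0.475 0.379 0.294] gap [0.004 0.004]
caddy_blue_end [0.387 0.34  0.257] gap [0.004 0.004]
caddy [0.472 0.381 0.203] gap [0.001 0.001]
bin_seat [0.484 0.388 0.093] gap [0. 0.]
bin_blue_end [0.566 0.434 0.105] gap [0. 0.]
```

Emit:
{"api": "drive_tool", "payload": {
  "deltas": "0.09 -0.06 0.1 0 0 0 0; 0.09 -0.06 0.35 0 0 0 0; 0.09 -0.06 0.6 0 0 0 0; 0.09 -0.06 0.8 0 0 0 0; 0.09 -0.06 0.86 0 0 0 0"
}}

```text
time: 22.2
tool_pos: [0.4838, 0.3881, 0.1431]
ee_rot: [3.14, 0.007, 0.355]
wrist_force: [0.0, -0.1, -3.1]
width: 0.0137
finger_force: 30.0
```

Emit:
{"api": "drive_tool", "payload": {
  "deltas": "0 0 0.02 0 0 0 0; 0 0 0.05 0 0 0 0; 0 0 0.08 0 0 0 0; 0 0 0.1 0 0 0 0; 0 0 0.1 0 0 0 0"
}}

```text
time: 22.7
tool_pos: [0.4854, 0.3888, 0.1378]
ee_rot: [-3.142, -0.001, 0.355]
wrist_force: [0.2, 0.8, -3.3]
width: 0.0137
finger_force: 30.0
```

```bash
python3 al.py
```

```text
22.7 [0.4854 0.3888 0.1378] [-3.142e+00 -1.000e-03  3.550e-01] [ 0.2  0.8 -3.3]
d [ 0.001  0.012 -0.022] dyaw -0.020615384889326124
caddy_handle [0.483 0.386 0.196] gap [0.004 0.004]
caddy_blue_end [0.472 0.27  0.066] gap [0.038 0.038]
caddy [0.48  0.382 0.105] gap [0.004 0.004]
bin_blue_end [0.574 0.422 0.102] gap [0.004 0.004]
```

Emit:
{"api": "drive_tool", "payload": {
  "deltas": "0 0.01 0.03 0 0 0 0; 0 0.01 0.05 0 0 0 0; 0 0.01 0.06 0 0 0 0; 0 0.01 0.06 0 0 0 0"
}}

```text
time: 23.7
tool_pos: [0.4854, 0.3876, 0.1311]
ee_rot: [3.141, 0.001, 0.355]
wrist_force: [-0.1, -0.7, -3.4]
width: 0.0141
finger_force: 30.0
```

Emit:
{"api": "drive_tool", "payload": {
  "deltas": "0 0 0.03 0 0 0 0; 0 0 0.05 0 0 0 0; 0 0 0.05 0 0 0 0"
}}

```text
time: 24.0
tool_pos: [0.4854, 0.3876, 0.126]
ee_rot: [3.141, 0.001, 0.355]
wrist_force: [-1.0, -1.0, -3.1]
width: 0.0137
finger_force: 30.0
```

Emit:
{"api": "drive_tool", "payload": {
  "deltas": "0 0 0.02 0 0 0 0; 0 0 0.03 0 0 0 0; 0 0 0.03 0 0 0 0"
}}

```text
time: 24.3
tool_pos: [0.4859, 0.388, 0.1244]
ee_rot: [-3.141, -0.001, 0.355]
wrist_force: [-0.2, -0.0, -0.6]
width: 0.014
finger_force: 30.0
```

The caddy is seated: its weight is carried and z is 0.1244 against 0.1246 expected. Still holding the handle, I'll turn the turntable the last ~4.5° clockwise.

Emit:
{"api": "drive_tool", "payload": {
  "deltas": "0 0 -0.01 0 0 0.02 0; 0 0 -0.01 0 0 0.04 0; 0 0 -0.01 0 0 0.055 0; 0 0 -0.01 0 0 0.055 0"
}}

```text
time: 24.7
tool_pos: [0.4858, 0.388, 0.1247]
ee_rot: [-3.141, -0.001, 0.268]
wrist_force: [0.5, 1.8, -0.1]
width: 0.0137
finger_force: 30.0
```

Emit:
{"api": "drive_tool", "payload": {
  "deltas": "0 0 0 0 0 -0.003 25; 0 0 0 0 0 -0.003 35; 0 0 0 0 0 -0.003 45; 0 0 0 0 0 -0.003 45; 0 0 0 0 0 -0.003 45"
}}

```text
time: 25.2
tool_pos: [0.4857, 0.3877, 0.1246]
ee_rot: [3.141, -0.0, 0.273]
wrist_force: [0.1, -0.9, 0.3]
width: 0.0445
finger_force: 0.0
```

```bash
python3 al.py
```

```text
25.2 [0.4857 0.3877 0.1246] [ 3.141 -0.     0.273] [ 0.1 -0.9  0.3]
d [ 0.002  0.001 -0.154] dyaw 4.65777233905433
caddy_handle [0.48  0.389 0.185] gap [0.002 0.002]
caddy_blue_end [0.391 0.356 0.146] gap [0.002 0.002]
caddy [0.479 0.388 0.096] gap [0.001 0.001]
```

Emit:
{"api": "drive_tool", "payload": {
  "deltas": "0 0 -0.2 0 0 0 45; 0 0 -0.5 0 0 0 45; 0 0 -0.8 0 0 0 45; 0 0 -1 0 0 0 45"
}}

```text
time: 26.2
tool_pos: [0.4861, 0.3881, 0.2273]
ee_rot: [-3.141, -0.003, 0.273]
wrist_force: [-0.4, -0.2, 0.3]
width: 0.0452
finger_force: 0.0
```

Emit:
{"api": "drive_tool", "payload": {
  "deltas": "0 0 -0.4 0 0 0 94; -0.4 0 -0.8 0 0 0 94; -0.8 0 -1 0 0 0 94; -1 0 -1 0 0 0 94; -1 0 -1 0 0 0 94"
}}

```text
time: 26.7
tool_pos: [0.3878, 0.3609, 0.3281]
ee_rot: [-3.139, -0.006, 0.275]
wrist_force: [-0.3, -0.8, 0.0]
width: 0.0816
finger_force: 0.0
```

Run:
```python
from h import *
o=robot.get_obs(); print(o['time'],o['tool_pos'].round(3))
Z['caddy']=.09;Z['caddy_blue_end']=.147;Z['caddy_handle']=.181
s=snap('wrist'); marks('wrist',s,['turntable','caddy','caddy_blue_end','caddy_handle','bin_seat','bin_blue_end'])
h=cv2.cvtColor(s['img'],cv2.COLOR_RGB2HSV)
m=cv2.inRange(h,(18,140,120),(34,255,255)); n,l,st,c=cv2.connectedComponentsWithStats(m)
for i in range(1,n):
    if st[i,4]>60 and st[i,1]<290: print('ptr',st[i],atz(s,c[i],.007).round(3))
b=cv2.inRange(h,(105,120,40),(125,255,255)); n,l,st,c=cv2.connectedComponentsWithStats(b)
for i in range(1,n):
    if st[i,4]>80:
        q=np.argwhere(l==i)[:,::-1]; low=[q[q[:,0]==x][:,1].max() for x in range(q[:,0].min()+6,q[:,0].max()-5)]; xs=np.arange(q[:,0].min()+6,q[:,0].max()-5)
        k=np.polyfit(xs,low,1); A,B=[atz(s,(x,np.polyval(k,x)),.147)[:2] for x in (xs[0],xs[-1])]; d=B-A
        print('blue',st[i],'normal deg',np.degrees(np.arctan2(d[1],d[0]))+90)
S,oo=tri(['caddy_handle','caddy_blue_end','caddy','mug_cream','jar_green','spice_jar_1'])
```

```text
26.7 [0.388 0.361 0.328]
wrist caddy 0.8 [322. 103.] [0.486 0.385 0.09 ]
wrist caddy_blue_end 0.75 [320. 175.] [0.388 0.361 0.147]
wrist caddy_handle 0.65 [323. 102.] [0.483 0.383 0.181]
ptr [436   0  16  22 117] [0.679 0.235 0.007]
ptr [316 178  11   9  98] [0.349 0.348 0.007]
blue [  0   0  20   9 100] normal deg 33.84813112586202
blue [ 274  159   94   19 1194] normal deg 15.8332972593509
caddy_blue_end [0.389 0.36  0.146] gap [0.001 0.001]
caddy [0.476 0.397 0.101] gap [0. 0.]
mug_cream [0.696 0.338 0.019] gap [0.002 0.002]
```

```bash
python3 -c "
from bench import robot
print(robot.close_job())"
```

```text
the job is handed in; nothing more can be done
None
```

The caddy sits level on the bin's ledges with the two blue ends opposite, and its blue end points within about 1° of the yellow pointer by my measurement. The jars and mug were not touched, and I handed the job in after about 27 s on the robot's clock; the hand-in returned no verdict.

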